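# Probe the panel feet with a bradawl and fit the through-drilled ones to the batten

## Robot

A 6-joint arm with a two-finger parallel gripper is mounted at the origin on the work surface. World frame = base frame: x ahead of the robot, y to its left, z up, the work surface at z = 0. Lengths are in m, angles in rad, forces in N, time in s.
With the tool pointing down it reaches from about 0.35 to 1 m from the base axis. Payload 7.1 kg.
Tool frame: the origin (TCP) lies between the finger pads; the fingertips stand 22 mm ahead of it and the grasp point (between the pads) lies 3 mm ahead of it; z points along the fingers, y is the line along which they close (so a half turn about z gives the same grasp; the last joint's range is limited). The gripper opens to 85 mm and grips with 20 to 120 N. Pads are 22 mm wide; open, the fingers measure 114 mm over their backs; the gripper's body (76 mm by 85 mm) begins 54 mm behind the grasp point. The pads swing forward as they close: fully open they stand 13 mm farther back than shut.
Start: joints at [-1.32, 0.423, 1.63, -0, 1.089, -0.019], TCP at [0.167, -0.602, 0.253] pointing down, gripper open.
Joint ranges: [-3, 3], [-0.9, 2.11], [0.09, 2.58], [-1.31, 4.45], [0.11, 2.69], [-2.54, 2.54]. Speed limits (rad/s): [2.39, 2.39, 3.01, 3.14, 3.14, 3.14].

## Interface

Orientations are given as a rotation vector (axis times angle).
In Python, from rig import manip gives the robot as it stands. The module is installed in compiled form; this text tells all that it offers. Calls block until the motion is done:
- manip.move_to(position, orientation): joint-space move of the TCP to a pose.
- manip.servo_line(position, orientation=None, rate=0.15): straight line of the TCP; orientation=None keeps the orientation; rate is the mean speed in m/s.
- manip.set_joints(angles): joint-space move.
- manip.command_gripper(opening, f_grip=None): finger opening in m; f_grip is the grip in N (None keeps the last); returns when the fingers have stopped.
- manip.hold(seconds).
- manip.solve_ik(position, orientation): joint angles nearest the present ones, or None.
- manip.camera(name): name is "side" or "top" or "wrist"; returns a dict with "image" (384x512x3 uint8, red, green, blue), "fx", "fy", "cx", "cy" (pixels), "k1" (the pictures are not rectified: a ray, as slopes to the right and down, at radius r is drawn at 1 + k1 r^2 times it, then the intrinsics apply), "cam_to_world" (4x4, takes a point from camera to world coordinates); the wrist camera has in their place "mount" (4x4, takes a point from camera to tool coordinates, whose origin is the TCP and whose axes are the flange's). Camera axes: x right, y down, z forward; pixel columns grow to the right and rows downward; lengths in m; the calibration is good to about 2 mm. A picture is of the moment at which its call begins: read the wrist's pose just before it. There is no depth.
A pose or a line that the arm cannot do raises manip.IKError and nothing moves.
- manip.sign_off(): hands the job in; it is judged then, once.
Readings, each from a call of its own:
- manip.get_time(): time.
- manip.get_joint_positions(): joint angles.
- manip.get_joint_vel(): joint speeds.
- manip.get_tau(): joint torques, N m.
- manip.get_position(): TCP position.
- manip.get_ee_rot(): TCP orientation.
- manip.get_contact_force(): force on the tool from outside, world axes, zero at the start.
- manip.get_torque(): the same for the moment, N m.
- manip.get_width(): finger opening in m.
- manip.get_grip_force(): force on a finger pad.
Only numpy, scipy, OpenCV 4.12 (cv2) and the standard library are available. Lean on these libraries where they do the work, as an engineer would, in place of code of your own. Each camera call takes 0.05 s, during which the arm holds its last target. There are 200 camera calls.

## Task

Some of the panel feet in the sloping rack are drilled right through, the others only part-way: take the bradawl and run its pin down the bore of every foot until it stops, working along the row from the robot's left to its right, then stand the awl back home in its block. Fit two feet that are drilled right through, bore mouth up, over the two studs of the batten, each fully down on the wood, and leave the rest of the feet sitting in their recesses. Do not disturb the mug, the bowl or the pigment jar.

Things in the scene. Friction and masses are not known exactly. Their poses are not given: they have to be found in the camera images.
- rack: wooden rack fixed to the bench, 252 mm wide (y), 70 deep, 56 high at the back. Its face slopes 30 degrees, low edge to its -x (front, roughly towards the robot): face and bores point up and 30 degrees towards its -x. Four recesses in a row along y hold a foot each; 32 mm of a foot stand out of the face, 28 mm gap to the next; bore mouths 66 mm above the bench. Origin: centre of footprint; z up.
- bay_1 (a point): recess 1 of the rack (left-hand end for the robot, which looks along +x): the centre of the recess's floor, where the underside of its foot rests. Recesses are 62 mm apart, 36 x 36 mm and 8 mm deep measured square to the sloping face
- bay_2 (a point): recess 2 of the rack (second from the left for the robot, which looks along +x): the centre of the recess's floor, where the underside of its foot rests. Recesses are 62 mm apart, 36 x 36 mm and 8 mm deep measured square to the sloping face
- bay_3 (a point): recess 3 of the rack (third from the left for the robot, which looks along +x): the centre of the recess's floor, where the underside of its foot rests. Recesses are 62 mm apart, 36 x 36 mm and 8 mm deep measured square to the sloping face
- bay_4 (a point): recess 4 of the rack (right-hand end for the robot, which looks along +x): the centre of the recess's floor, where the underside of its foot rests. Recesses are 62 mm apart, 36 x 36 mm and 8 mm deep measured square to the sloping face
- foot_1: square beech foot 34 x 34 x 40 mm, 11 mm bore down its middle: right through (40 mm) or blind (20 mm deep). Two or more are through; alike from above, only probing tells. Stands mouth up in any one of the recesses, leaning 30 degrees to the rack's front (-x). Origin: centre of underside; z along the bore, mouth at z = 40 mm; y along the row. 26 to 49 g.
- foot_2: square beech foot 34 x 34 x 40 mm, 11 mm bore down its middle: right through (40 mm) or blind (20 mm deep). Two or more are through; alike from above, only probing tells. Stands mouth up in any one of the recesses, leaning 30 degrees to the rack's front (-x). Origin: centre of underside; z along the bore, mouth at z = 40 mm; y along the row. 26 to 49 g.
- foot_3: square beech foot 34 x 34 x 40 mm, 11 mm bore down its middle: right through (40 mm) or blind (20 mm deep). Two or more are through; alike from above, only probing tells. Stands mouth up in any one of the recesses, leaning 30 degrees to the rack's front (-x). Origin: centre of underside; z along the bore, mouth at z = 40 mm; y along the row. 26 to 49 g.
- foot_4: square beech foot 34 x 34 x 40 mm, 11 mm bore down its middle: right through (40 mm) or blind (20 mm deep). Two or more are through; alike from above, only probing tells. Stands mouth up in any one of the recesses, leaning 30 degrees to the rack's front (-x). Origin: centre of underside; z along the bore, mouth at z = 40 mm; y along the row. 26 to 49 g.
- awl: bradawl upright, point down, in its block. Flat-sided wooden handle 18 x 18 mm (flats square to its x and y) from z = 10 to 78 mm, button to 83; brass ferrule 16 mm across, z = 0 to 10; steel pin 5 mm in diameter, 60 mm long, tapering over its last 6 mm to a blunt tip. Origin: on the axis at the ferrule's underside (shoulder); z towards the handle. 60 g.
- awl_tip (a point): the blunt tip of the awl's pin, 60 mm below the awl's origin along its axis
- awl_block: dark wooden block fixed to the bench, 70 x 70 mm and 72 mm high, with one upright 11 mm hole 68 mm deep (2 mm chamfer) in the middle of its top, home of the awl. Origin: centre of its underside; z up.
- awl_block_mouth (a point): centre of the hole in the top of the awl block, 72 mm above the bench. When the awl is home its shoulder rests here
- batten: wooden panel batten fixed to the bench, 200 (x) x 50 (y) x 18 mm high, with two upright steel studs 6 mm in diameter, standing 30 mm proud of its top (tips 48 mm above the bench, bevelled over the last 3 mm). Origin: centre of its underside; z up. It and the awl block stand one to each side of the rack; either may be on the left.
- stud_1 (a point): foot of a stud: the point on the stud's axis at the batten's top face, 70 mm from the batten's middle along its -x, 18 mm above the bench. A foot is home when the centre of its underside is here
- stud_2 (a point): foot of a stud: the point on the stud's axis at the batten's top face, 70 mm from the batten's middle along its +x, 18 mm above the bench. A foot is home when the centre of its underside is here
- mug: white mug, 85 mm high, 76 mm across; bystander beyond the rack. Origin: centre of its underside
- bowl: small white bowl, 55 mm high, 104 mm across; bystander beyond the rack. Origin: centre of its underside
- pigment_jar: small glass pigment jar with a black cap, 55 mm high, 48 mm across; bystander beyond the rack. Origin: centre of its underside
There are look-alikes about, which are no part of the job. Leave any purple look-alike of the foot_3 alone.

How it is judged:
On the way, in this order (a step that is already met when the one before it is completed fails the run):
1. the awl's pin runs down the bore in recess 1 (left-hand end, seen by the robot): to within 12 mm of the foot's underside, or stops on the bottom of a blind bore (((distance between foot_1 and bay_1 below 0.02 m and x of awl_tip in the frame of foot_1 between -0.006 and 0.006 m and y of awl_tip in the frame of foot_1 between -0.006 and 0.006 m and z of awl_tip in the frame of foot_1 above -0.01 m and (z of awl_tip in the frame of foot_1 below 0.012 m or (z of awl_tip in the frame of foot_1 below 0.024 m and contact force between awl and foot_1 above 0.5 N))) or (distance between foot_2 and bay_1 below 0.02 m and x of awl_tip in the frame of foot_2 between -0.006 and 0.006 m and y of awl_tip in the frame of foot_2 between -0.006 and 0.006 m and z of awl_tip in the frame of foot_2 above -0.01 m and (z of awl_tip in the frame of foot_2 below 0.012 m or (z of awl_tip in the frame of foot_2 below 0.024 m and contact force between awl and foot_2 above 0.5 N))) or (distance between foot_3 and bay_1 below 0.02 m and x of awl_tip in the frame of foot_3 between -0.006 and 0.006 m and y of awl_tip in the frame of foot_3 between -0.006 and 0.006 m and z of awl_tip in the frame of foot_3 above -0.01 m and (z of awl_tip in the frame of foot_3 below 0.012 m or (z of awl_tip in the frame of foot_3 below 0.024 m and contact force between awl and foot_3 above 0.5 N))) or (distance between foot_4 and bay_1 below 0.02 m and x of awl_tip in the frame of foot_4 between -0.006 and 0.006 m and y of awl_tip in the frame of foot_4 between -0.006 and 0.006 m and z of awl_tip in the frame of foot_4 above -0.01 m and (z of awl_tip in the frame of foot_4 below 0.012 m or (z of awl_tip in the frame of foot_4 below 0.024 m and contact force between awl and foot_4 above 0.5 N))))), for 0.06 s.
2. the awl's pin runs down the bore in recess 2 (second from the left, seen by the robot): to within 12 mm of the foot's underside, or stops on the bottom of a blind bore (((distance between foot_1 and bay_2 below 0.02 m and x of awl_tip in the frame of foot_1 between -0.006 and 0.006 m and y of awl_tip in the frame of foot_1 between -0.006 and 0.006 m and z of awl_tip in the frame of foot_1 above -0.01 m and (z of awl_tip in the frame of foot_1 below 0.012 m or (z of awl_tip in the frame of foot_1 below 0.024 m and contact force between awl and foot_1 above 0.5 N))) or (distance between foot_2 and bay_2 below 0.02 m and x of awl_tip in the frame of foot_2 between -0.006 and 0.006 m and y of awl_tip in the frame of foot_2 between -0.006 and 0.006 m and z of awl_tip in the frame of foot_2 above -0.01 m and (z of awl_tip in the frame of foot_2 below 0.012 m or (z of awl_tip in the frame of foot_2 below 0.024 m and contact force between awl and foot_2 above 0.5 N))) or (distance between foot_3 and bay_2 below 0.02 m and x of awl_tip in the frame of foot_3 between -0.006 and 0.006 m and y of awl_tip in the frame of foot_3 between -0.006 and 0.006 m and z of awl_tip in the frame of foot_3 above -0.01 m and (z of awl_tip in the frame of foot_3 below 0.012 m or (z of awl_tip in the frame of foot_3 below 0.024 m and contact force between awl and foot_3 above 0.5 N))) or (distance between foot_4 and bay_2 below 0.02 m and x of awl_tip in the frame of foot_4 between -0.006 and 0.006 m and y of awl_tip in the frame of foot_4 between -0.006 and 0.006 m and z of awl_tip in the frame of foot_4 above -0.01 m and (z of awl_tip in the frame of foot_4 below 0.012 m or (z of awl_tip in the frame of foot_4 below 0.024 m and contact force between awl and foot_4 above 0.5 N))))), for 0.06 s.
3. the awl's pin runs down the bore in recess 3 (third from the left, seen by the robot): to within 12 mm of the foot's underside, or stops on the bottom of a blind bore (((distance between foot_1 and bay_3 below 0.02 m and x of awl_tip in the frame of foot_1 between -0.006 and 0.006 m and y of awl_tip in the frame of foot_1 between -0.006 and 0.006 m and z of awl_tip in the frame of foot_1 above -0.01 m and (z of awl_tip in the frame of foot_1 below 0.012 m or (z of awl_tip in the frame of foot_1 below 0.024 m and contact force between awl and foot_1 above 0.5 N))) or (distance between foot_2 and bay_3 below 0.02 m and x of awl_tip in the frame of foot_2 between -0.006 and 0.006 m and y of awl_tip in the frame of foot_2 between -0.006 and 0.006 m and z of awl_tip in the frame of foot_2 above -0.01 m and (z of awl_tip in the frame of foot_2 below 0.012 m or (z of awl_tip in the frame of foot_2 below 0.024 m and contact force between awl and foot_2 above 0.5 N))) or (distance between foot_3 and bay_3 below 0.02 m and x of awl_tip in the frame of foot_3 between -0.006 and 0.006 m and y of awl_tip in the frame of foot_3 between -0.006 and 0.006 m and z of awl_tip in the frame of foot_3 above -0.01 m and (z of awl_tip in the frame of foot_3 below 0.012 m or (z of awl_tip in the frame of foot_3 below 0.024 m and contact force between awl and foot_3 above 0.5 N))) or (distance between foot_4 and bay_3 below 0.02 m and x of awl_tip in the frame of foot_4 between -0.006 and 0.006 m and y of awl_tip in the frame of foot_4 between -0.006 and 0.006 m and z of awl_tip in the frame of foot_4 above -0.01 m and (z of awl_tip in the frame of foot_4 below 0.012 m or (z of awl_tip in the frame of foot_4 below 0.024 m and contact force between awl and foot_4 above 0.5 N))))), for 0.06 s.
4. the awl's pin runs down the bore in recess 4 (right-hand end, seen by the robot): to within 12 mm of the foot's underside, or stops on the bottom of a blind bore (((distance between foot_1 and bay_4 below 0.02 m and x of awl_tip in the frame of foot_1 between -0.006 and 0.006 m and y of awl_tip in the frame of foot_1 between -0.006 and 0.006 m and z of awl_tip in the frame of foot_1 above -0.01 m and (z of awl_tip in the frame of foot_1 below 0.012 m or (z of awl_tip in the frame of foot_1 below 0.024 m and contact force between awl and foot_1 above 0.5 N))) or (distance between foot_2 and bay_4 below 0.02 m and x of awl_tip in the frame of foot_2 between -0.006 and 0.006 m and y of awl_tip in the frame of foot_2 between -0.006 and 0.006 m and z of awl_tip in the frame of foot_2 above -0.01 m and (z of awl_tip in the frame of foot_2 below 0.012 m or (z of awl_tip in the frame of foot_2 below 0.024 m and contact force between awl and foot_2 above 0.5 N))) or (distance between foot_3 and bay_4 below 0.02 m and x of awl_tip in the frame of foot_3 between -0.006 and 0.006 m and y of awl_tip in the frame of foot_3 between -0.006 and 0.006 m and z of awl_tip in the frame of foot_3 above -0.01 m and (z of awl_tip in the frame of foot_3 below 0.012 m or (z of awl_tip in the frame of foot_3 below 0.024 m and contact force between awl and foot_3 above 0.5 N))) or (distance between foot_4 and bay_4 below 0.02 m and x of awl_tip in the frame of foot_4 between -0.006 and 0.006 m and y of awl_tip in the frame of foot_4 between -0.006 and 0.006 m and z of awl_tip in the frame of foot_4 above -0.01 m and (z of awl_tip in the frame of foot_4 below 0.012 m or (z of awl_tip in the frame of foot_4 below 0.024 m and contact force between awl and foot_4 above 0.5 N))))), for 0.06 s.
At the end, for the whole second after the job is handed in: Each stud has a foot over it, upright (within 6 degrees), fully down (underside within 6 mm of the stud's foot); the others are in their recesses, within 12 mm of where they began; the awl is upright in its block (within 8 degrees), shoulder within 10 mm of the mouth; all at rest (((distance between foot_1 and stud_1 below 0.006 m and angle between foot_1's own z axis and vertical below 0.1 rad) or (distance between foot_2 and stud_1 below 0.006 m and angle between foot_2's own z axis and vertical below 0.1 rad) or (distance between foot_3 and stud_1 below 0.006 m and angle between foot_3's own z axis and vertical below 0.1 rad) or (distance between foot_4 and stud_1 below 0.006 m and angle between foot_4's own z axis and vertical below 0.1 rad)) and ((distance between foot_1 and stud_2 below 0.006 m and angle between foot_1's own z axis and vertical below 0.1 rad) or (distance between foot_2 and stud_2 below 0.006 m and angle between foot_2's own z axis and vertical below 0.1 rad) or (distance between foot_3 and stud_2 below 0.006 m and angle between foot_3's own z axis and vertical below 0.1 rad) or (distance between foot_4 and stud_2 below 0.006 m and angle between foot_4's own z axis and vertical below 0.1 rad)) and ((distance between foot_1 and stud_1 below 0.006 m and angle between foot_1's own z axis and vertical below 0.1 rad) or (distance between foot_1 and stud_2 below 0.006 m and angle between foot_1's own z axis and vertical below 0.1 rad) or distance of foot_1 from where it was at the start of the episode below 0.012 m) and linear speed of each of foot_1, foot_2, foot_3, foot_4, awl below 0.02 m/s and ((distance between foot_2 and stud_1 below 0.006 m and angle between foot_2's own z axis and vertical below 0.1 rad) or (distance between foot_2 and stud_2 below 0.006 m and angle between foot_2's own z axis and vertical below 0.1 rad) or distance of foot_2 from where it was at the start of the episode below 0.012 m) and ((distance between foot_3 and stud_1 below 0.006 m and angle between foot_3's own z axis and vertical below 0.1 rad) or (distance between foot_3 and stud_2 below 0.006 m and angle between foot_3's own z axis and vertical below 0.1 rad) or distance of foot_3 from where it was at the start of the episode below 0.012 m) and ((distance between foot_4 and stud_1 below 0.006 m and angle between foot_4's own z axis and vertical below 0.1 rad) or (distance between foot_4 and stud_2 below 0.006 m and angle between foot_4's own z axis and vertical below 0.1 rad) or distance of foot_4 from where it was at the start of the episode below 0.012 m) and distance between awl and awl_block_mouth below 0.01 m and angle between awl's own z axis and vertical below 0.15 rad); the robot touches nothing.
It fails at once if the mug was disturbed (moved more than 25 mm) (distance of mug from where it was at the start of the episode above 0.025 m).
It fails at once if the bowl was disturbed (moved more than 25 mm) (distance of bowl from where it was at the start of the episode above 0.025 m).
It fails at once if the pigment jar was disturbed (moved more than 25 mm) (distance of pigment_jar from where it was at the start of the episode above 0.025 m).
It also fails if it takes over 72 s, if anything falls off the work surface, if the arm or the gripper's body presses on something with over 40 N, if the wrist force passes 120 N, or if a joint passes its speed limit or range.

## Working session

There is one attempt and no reset: what is moved stays moved. The work goes in short steps, each a Python script; the robot and the scene stay as the last script left them, time stands still between calls to the robot, and variables do not carry over. Pictures are saved under pics/ and viewed, at most 10 in all, crops included, and the job is handed in when it is done.

```bash
mkdir -p pics
python3 - <<'E'
from rig import manip
import cv2,numpy as np
ims=[]
for n in ("top","side"):
    c=manip.camera(n); cv2.imwrite(f"pics/{n}0.png",c["image"][:,:,::-1])
    np.savez(f"{n}0.npz",**c)
    print(n,c["fx"],c["fy"],c["cx"],c["cy"],c["k1"],np.round(c["cam_to_world"],4).tolist())
print(manip.get_time(),manip.get_ee_rot())
print(manip.camera("wrist")["mount"])
E
```

```text
top 365.3317957446232 365.3317957446232 256.4714649886778 192.69700759717372 -0.02595666365478086 [[0.001, -0.9854, 0.17, 0.4045], [-0.9999, 0.0019, 0.0171, 0.003], [-0.0172, -0.17, -0.9853, 1.0193], [0.0, 0.0, 0.0, 1.0]]
side 361.7886469967682 361.7886469967682 254.6293007782348 184.78857705761635 -0.045778378114749274 [[-0.8602, -0.3806, 0.3394, 0.2554], [-0.51, 0.6317, -0.5838, 0.4873], [0.0078, -0.6753, -0.7375, 0.6802], [0.0, 0.0, 0.0, 1.0]]
0.1 [-3.11171963e+00 -4.22388711e-01  2.69617681e-04]
[[-2.19781025e-04 -9.51026663e-01 -3.09108781e-01  7.92116866e-02]
 [ 9.99999880e-01 -3.44343098e-04  3.48416078e-04  1.78249031e-04]
 [-4.37792455e-04 -3.09108667e-01  9.51026624e-01 -1.19722878e-01]
 [ 0.00000000e+00  0.00000000e+00  0.00000000e+00  1.00000000e+00]]
```

View pics/top0.png

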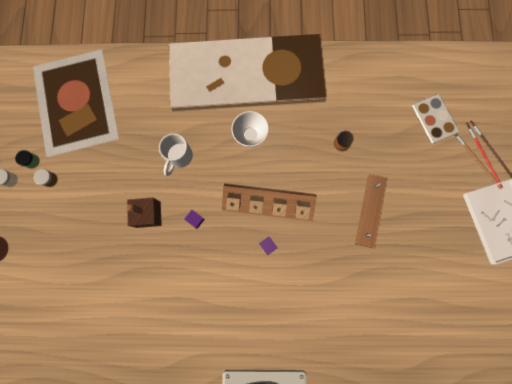

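View pics/side0.png

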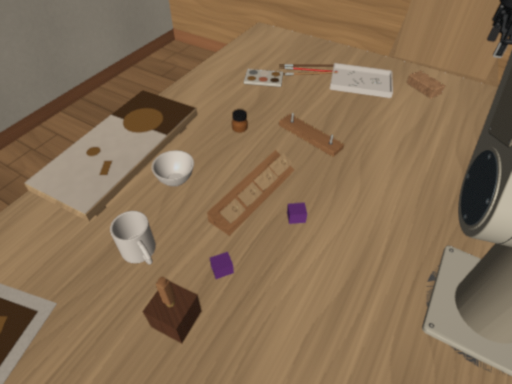

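```bash
cat > h.py <<'E'
from rig import manip
import numpy as np, cv2
from scipy.spatial.transform import Rotation as Rn
def rv(R): return Rn.from_matrix(R).as_rotvec()
def down(yaw):
    return Rn.from_euler('z',yaw).as_matrix()@np.diag([1.,-1,-1])
def shot(name,fn=None):
    T=np.eye(4)
    if name=="wrist":
        T[:3,3]=manip.get_position(); T[:3,:3]=Rn.from_rotvec(manip.get_ee_rot()).as_matrix()
    c=dict(manip.camera(name))
    c["T"]=T@c["mount"] if name=="wrist" else np.array(c["cam_to_world"])
    if fn: cv2.imwrite(f"pics/{fn}.png",c["image"][:,:,::-1]); np.savez(f"{fn}.npz",**c)
    return c
def K(c): return np.array([[c["fx"],0,c["cx"]],[0,c["fy"],c["cy"]],[0,0,1]],float)
def rays(c,px):
    p=cv2.undistortPoints(np.array(px,float).reshape(-1,1,2),K(c),np.array([float(c["k1"]),0,0,0])).reshape(-1,2)
    T=c["T"] if "T" in c else c["cam_to_world"]
    return T[:3,3],np.c_[p,np.ones(len(p))]@T[:3,:3].T
def cast(c,px,z):
    o,d=rays(c,px); return o+d*((z-o[2])/d[:,2])[:,None]
def proj(c,P):
    T=np.linalg.inv(c["T"] if "T" in c else c["cam_to_world"])
    Q=np.atleast_2d(P)@T[:3,:3].T+T[:3,3]
    return cv2.projectPoints(Q.reshape(-1,1,3),np.zeros(3),np.zeros(3),K(c),np.array([float(c["k1"]),0,0,0]))[0].reshape(-1,2)
E
python3 - <<'E'
from h import *
c=np.load("top0.npz")
print("bores",cast(c,[(233,203),(256,207),(280,209),(303,211)],.066))
print("block/awl",cast(c,[(144,212)],.04),cast(c,[(136,209)],.155))
print("studs",cast(c,[(378,183),(369,236)],.048))
print("bystanders",cast(c,[(173,150),(250,129),(344,141),(194,219),(268,246)],.04))
E
```

```text
bores [[ 0.54145593  0.0814755   0.066     ]
 [ 0.53074316  0.02076019  0.066     ]
 [ 0.52536574 -0.0422705   0.066     ]
 [ 0.52000207 -0.10246523  0.066     ]]
block/awl [[0.52078058 0.32562076 0.04      ]] [[0.51437604 0.30754912 0.155     ]]
studs [[ 0.59798217 -0.30862433  0.048     ]
 [ 0.45554059 -0.27710615  0.048     ]]
bystanders [[ 0.69486972  0.25328488  0.04      ]
 [ 0.75495439  0.03836899  0.04      ]
 [ 0.71889994 -0.22342116  0.04      ]
 [ 0.50173839  0.18847993  0.04      ]
 [ 0.42980323 -0.01073402  0.04      ]]
```

Run:
```python
from h import *
ims=[]
for n,p in (("wb",(.52,-.29,.24)),("wr",(.53,-.01,.24)),("wk",(.51,.31,.30))):
    manip.move_to(p,rv(down(0))); c=shot("wrist",n); ims.append(c["image"]); print(manip.get_time(),manip.get_joint_positions())
cv2.imwrite("pics/m1.png",cv2.resize(np.vstack(ims)[:,:,::-1],(384,864))[:0+864] ) 
cv2.imwrite("pics/m2.png",np.hstack([cv2.resize(i,(400,300)) for i in ims[:2]])[:,:,::-1])
```

```text
1.925 [-5.30256706e-01  3.95507449e-01  1.70792382e+00 -2.02953005e-04
  1.03807749e+00  1.04178737e+00]
3.0583 [-4.33600931e-02  3.01966512e-01  1.84987863e+00 -3.41621478e-04
  9.89347195e-01  1.52891087e+00]
4.3417 [ 5.23964437e-01  3.32469237e-01  1.65248754e+00 -3.35783871e-04
  1.15752588e+00  2.09655280e+00]
```

View pics/m2.png

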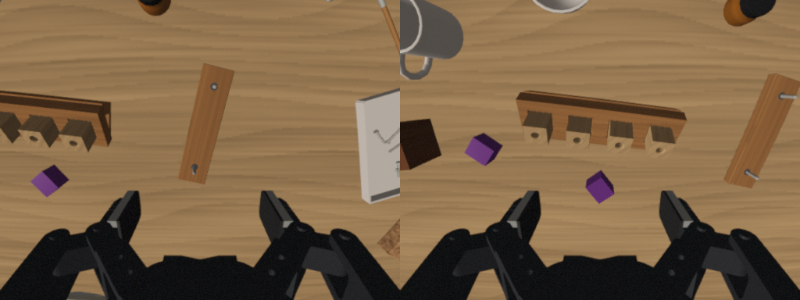

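View pics/wk.png

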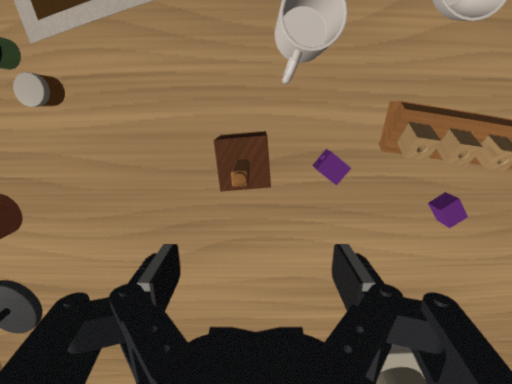

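Run:
```python
import cv2,numpy as np
f=lambda n:cv2.imread(f"pics/{n}.png")
a=cv2.resize(f("wr")[105:205,130:390],(780,300),interpolation=cv2.INTER_CUBIC)
b=cv2.resize(f("wb")[70:245,210:310],(171,300),interpolation=cv2.INTER_CUBIC)
b=cv2.rotate(cv2.resize(f("wb")[75:245,215:315],(176,300),interpolation=cv2.INTER_CUBIC),0)
k=cv2.resize(f("wk")[120:205,200:285],(300,300),interpolation=cv2.INTER_CUBIC)
o=np.zeros((600,780,3),np.uint8);o[:300]=a;o[300:476,:300]=b;o[300:,480:]=k
cv2.imwrite("pics/z1.png",o)
```

```text
(no output)
```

View pics/z1.png

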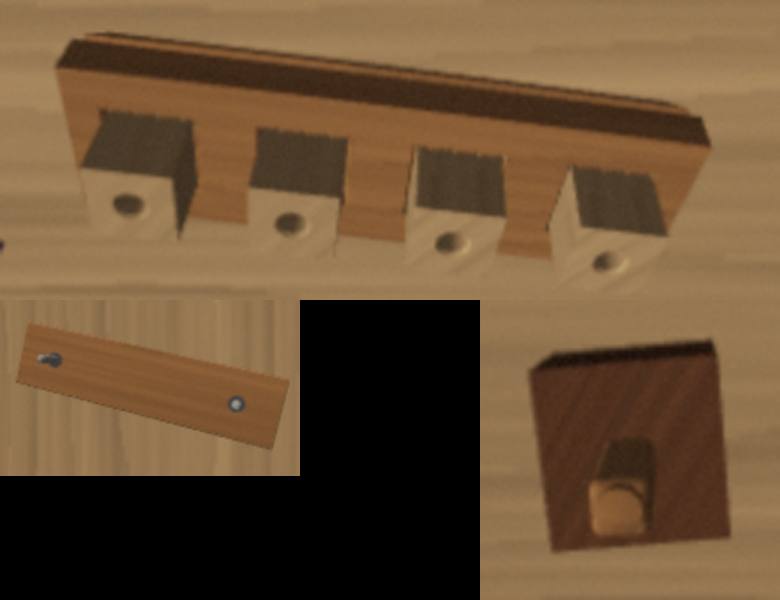

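Run:
```python
from h import *
wr,wb,wk=[np.load(n+".npz") for n in("wr","wb","wk")]
# refine bore centroid: dark blob near guess
g=cv2.cvtColor(wr["image"],cv2.COLOR_RGB2GRAY)
px=[]
for x,y in [(172.3,173.3),(227,179.7),(280.3,186),(333,192.3)]:
    xi,yi=int(round(x)),int(round(y)); w=g[yi-6:yi+7,xi-7:xi+8].astype(float)
    m=np.clip(np.percentile(w,75)-25-w,0,None)>0
    ys,xs=np.nonzero(m); px.append((xs.mean()+xi-7,ys.mean()+yi-6)); print(m.sum(),px[-1])
b=cast(wr,px,.066); print(b)
s=np.arange(4); fx=np.polyfit(s,b[:,0],1);fy=np.polyfit(s,b[:,1],1)
print("spacing",np.hypot(fx[0],fy[0]),"yaw deg",np.degrees(np.arctan2(fx[0],-fy[0])))
d=np.array([fx[0],fy[0]]);print(b[:,:2]-np.c_[np.polyval(fx,s),np.polyval(fy,s)])
k=lambda u,v:((u-480)/3.53+200,(v-300)/3.53+120)
q=cast(wk,[k(552,550),k(730,535),k(715,355),k(532,370)],.072);print("block",q[:,:2],q.mean(0),np.linalg.norm(np.diff(q,axis=0),axis=1))
print("awl top",cast(wk,[k(620,508)],.152))
bb=lambda u,v:(215+(v-300)/1.76,75+(300-u)/1.765)
t=cast(wb,[bb(42,358),bb(236,404)],.048);print("stud tips",t,np.linalg.norm(t[0]-t[1]))
q=cast(wb,[bb(28,323),bb(289,380),bb(271,449),bb(17,382)],.018);print("batten",q,q.mean(0),np.linalg.norm(np.diff(q,axis=0),axis=1))
```

```text
63 (np.float64(172.20634920634922), np.float64(172.79365079365078))
59 (np.float64(225.83050847457628), np.float64(179.11864406779662))
48 (np.float64(278.75), np.float64(185.45833333333334))
35 (np.float64(330.45714285714286), np.float64(192.0))
[[ 0.5404175   0.08352107  0.066     ]
 [ 0.53285803  0.02270654  0.066     ]
 [ 0.52527441 -0.03782919  0.066     ]
 [ 0.51734433 -0.09823576  0.066     ]]
spacing 0.061065529340064394 yaw deg -7.225321607390769
[[-7.65371637e-05  1.09472320e-04]
 [ 4.43070361e-05 -1.24435222e-04]
 [ 1.40997419e-04 -7.95465144e-05]
 [-1.08767291e-04  9.45094170e-05]]
block [[0.48213396 0.3564433 ]
 [0.48805962 0.28761368]
 [0.55623376 0.29414368]
 [0.55100729 0.36095246]] [0.51935866 0.32478828 0.072     ] [0.06908422 0.06848616 0.0670129 ]
awl top [[0.51975469 0.32491464 0.152     ]]
stud tips [[ 0.46212737 -0.2813243   0.048     ]
 [ 0.59612807 -0.3119652   0.048     ]] 0.13745927157273102
batten [[ 0.43680252 -0.25220183  0.018     ]
 [ 0.63051435 -0.29705785  0.018     ]
 [ 0.61907106 -0.34451974  0.018     ]
 [ 0.42701037 -0.29958606  0.018     ]] [ 0.52834958 -0.29834137  0.018     ] [0.19883746 0.04882192 0.1972469 ]
```

```bash
cat >> h.py <<'E'
RY=np.radians(-6.7); BY=np.radians(-13.05)
RZ=Rn.from_euler('z',RY).as_matrix()
AX=RZ@np.array([-.5,0,np.cos(np.pi/6)])     # bore axis, outwards
def tilt(a=-30,yaw=RY): return Rn.from_euler('z',yaw).as_matrix()@Rn.from_euler('y',a,degrees=True).as_matrix()@np.diag([1.,-1,-1])
BC=np.array([.5287,-.2975])
STUD=[BC-.07*np.array([np.cos(BY),np.sin(BY)]),BC+.07*np.array([np.cos(BY),np.sin(BY)])]
E
python3 - <<'E'
from h import *
wr=np.load("wr.npz")
b=cast(wr,[(172.3,173.3),(227,179.7),(280.3,186),(333,192.3)],.066)
s=np.arange(4); fx=np.polyfit(s,b[:,0],1);fy=np.polyfit(s,b[:,1],1)
print(b,"spacing",np.hypot(fx[0],fy[0]),"yaw deg",np.degrees(np.arctan2(fx[0],-fy[0])))
for m in b:
    for h in (.14,.075): print(manip.solve_ik(m+AX*h,rv(tilt())))
A=np.array([.5195,.3248])
manip.move_to((*A,.23),rv(down(.03))); manip.servo_line((*A,.125),rate=.2)
print(manip.command_gripper(0.0,60),manip.get_width(),manip.get_contact_force())
manip.servo_line((*A,.225),rate=.15); manip.hold(.2)
c=shot("wrist","wa"); print(manip.get_time(),manip.get_contact_force(),manip.get_torque())
print("expected tip px",proj(c,[(*A,.225-.113)]))
E
```

```text
[[ 0.5398273   0.08346988  0.066     ]
 [ 0.53217119  0.02139447  0.066     ]
 [ 0.52462557 -0.03962945  0.066     ]
 [ 0.51697629 -0.10124971  0.066     ]] spacing 0.06198715547925731 yaw deg -7.0517159507815865
None
None
[ 0.10413284  0.18447941  2.32536487 -0.74969645  0.16159782  2.50618557]
None
None
None
[-0.28109326  0.17246248  2.34277735  0.64761019  0.13585993  0.78515233]
None
False 0.017285381717259966 [-0.32165592 -0.69379709  2.80409638]
7.1 [0.68745936 0.17334593 0.48950175] [ 0.02692069  0.0374015  -0.01836149]
expected tip px [[254.90232268 198.08321054]]
```

View pics/wa.png

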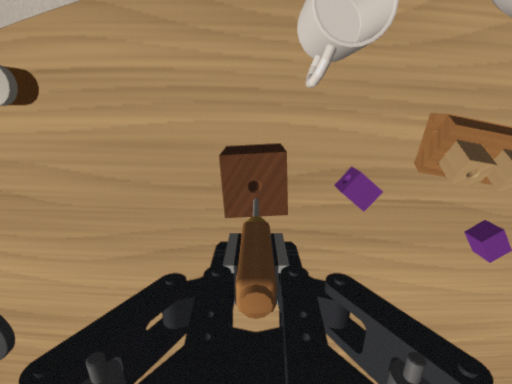

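```bash
sed -i 's/np.radians(-6.7)/np.radians(-7.05)/' h.py
cat >> h.py <<'E'
_e=RZ@np.array([0,-.062,0]); M0=np.array([.5284,-.0090,.066])
MOUTH=[M0+_e*(i-1.5) for i in range(4)]
GT=22.; PR=tilt(-30+GT)                       # awl held GT deg askew; tool attitude for probing
def tcp_probe(i,depth,off=np.zeros(3)):       # tip at depth below mouth i
    return MOUTH[i]+off+AX*(.110-depth)-.003*PR[:,2]
A=np.array([.5195,.3248]); GR=tilt(GT,.03)
def tcp_home(dz=0): return np.array([*A,.122+dz])-.003*GR[:,2]
E
python3 - <<'E'
from h import *
ok=lambda p,R:(lambda q:None if q is None else np.round(q,2))(manip.solve_ik(p,rv(R)))
for i in range(4): print(MOUTH[i],ok(tcp_probe(i,-.03),PR),ok(tcp_probe(i,.04),PR))
print(ok(tcp_home(0),GR),ok(tcp_home(.1),GR))
for s in STUD: print(s,[ok((*s,z),tilt(30,BY)) for z in (.04,.12)])
manip.servo_line((*A,.1255),rate=.15); manip.command_gripper(.05); 
manip.move_to(tcp_home(),rv(GR)); manip.command_gripper(0,60); print(manip.get_width(),manip.get_contact_force())
manip.servo_line(tcp_home(.1),rate=.2); manip.hold(.1)
c=shot("wrist","wa2");print(manip.get_time(), proj(c,[(*A,.112)]),proj(c,[(*A,.072)]))
manip.move_to(tcp_probe(0,-.03),rv(PR)); manip.hold(.15)
c=shot("wrist","wp0");print(manip.get_time(), "tip,mouths px",proj(c,[MOUTH[0]+.03*AX,*MOUTH]))
i=cv2.hconcat([np.load(n+".npz")["image"][:,:,::-1][60:360,56:456] for n in("wa2","wp0")]); cv2.imwrite("pics/m3.png",i)
E
```

```text
[0.5398144  0.08329687 0.066     ] [ 0.19  0.26  2.07 -0.07  0.68  1.94] [ 0.17  0.41  2.04 -0.08  0.56  1.93]
[0.5322048  0.02176562 0.066     ] [ 0.05  0.24  2.11 -0.04  0.66  1.78] [ 0.04  0.39  2.07 -0.04  0.54  1.77]
[ 0.5245952  -0.03976562  0.066     ] [-0.09  0.22  2.12 -0.01  0.66  1.61] [-0.09  0.39  2.09 -0.01  0.53  1.61]
[ 0.5169856  -0.10129687  0.066     ] [-0.24  0.23  2.12  0.03  0.66  1.43] [-0.23  0.39  2.09  0.03  0.53  1.44]
[0.47 0.71 1.51 0.17 1.27 1.93] [0.47 0.59 1.47 0.16 1.43 1.96]
[ 0.46050786 -0.28169391] [array([-0.5 ,  0.82,  1.6 , -0.14,  1.23,  1.38]), array([-0.5 ,  0.7 ,  1.6 , -0.14,  1.35,  1.36])]
[ 0.59689214 -0.31330609] [array([-0.45,  0.97,  1.23, -0.11,  1.45,  1.39]), array([-0.45,  0.87,  1.23, -0.11,  1.55,  1.38])]
0.01748719938503535 [-0.41311985  0.17694254  0.74180842]
10.0167 [[254.61517474 155.61943365]] [[254.64908266 133.43623405]]
11.1667 tip,mouths px [[256.70145497 156.9000471 ]
 [256.59907083 139.86374433]
 [322.54620968 140.09317959]
 [387.23759474 140.65764037]
 [449.45780178 141.55577191]]
```

View pics/m3.png

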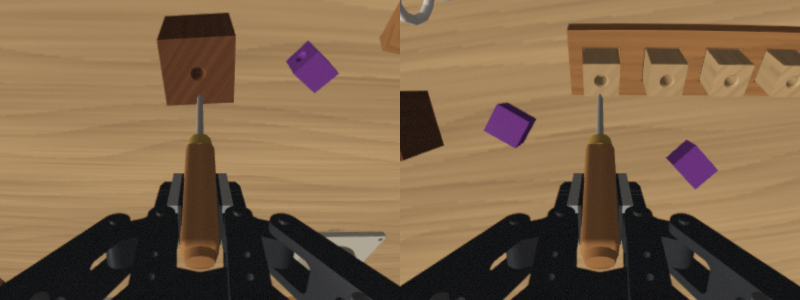

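```bash
cat >> h.py <<'E'
def probe(i,off=np.zeros(3)):
    manip.servo_line(tcp_probe(i,-.008,off),rv(PR),rate=.2); manip.hold(.1)
    f0=np.array(manip.get_contact_force()); d=-.008; log=[]
    for d in [.004,.010,.015]+list(np.arange(.017,.0425,.002)):
        manip.servo_line(tcp_probe(i,d,off),rate=.06)
        f=np.array(manip.get_contact_force())-f0; log.append((round(d,3),*np.round(RZ.T@f,1)))
        if f@AX>3: break
    if f@AX>3: manip.hold(.12)
    fin=np.array(manip.get_contact_force())-f0
    print(i+1,"depth",d,"axial",fin@AX,"t",manip.get_time(),log)
    manip.servo_line(tcp_probe(i,-.015,off),rate=.2)
    return d
E
python3 - <<'E'
from h import *
probe(0)
E
```

```text
1 depth 0.021000000000000005 axial 7.384188903975795 t 13.2417 [(0.004, np.float64(-0.0), np.float64(-0.4), np.float64(-0.5)), (0.01, np.float64(0.8), np.float64(-0.2), np.float64(0.3)), (0.015, np.float64(0.4), np.float64(0.0), np.float64(-0.0)), (np.float64(0.017), np.float64(0.4), np.float64(-0.3), np.float64(-1.2)), (np.float64(0.019), np.float64(-0.1), np.float64(-0.0), np.float64(-0.4)), (np.float64(0.021), np.float64(-3.4), np.float64(0.4), np.float64(6.0))]
```

Run:
```python
from h import *
for i in (1,2,3):
    manip.servo_line(tcp_probe(i,-.015),rate=.2)
    d=probe(i)
    if not(.017<d<.025 or d>.036): print("odd"); break
manip.hold(.1); c=shot("wrist","wp3");print(proj(c,[MOUTH[3]+.015*AX,*MOUTH]))
```

```text
2 depth 0.021000000000000005 axial 7.709485240432945 t 16.1 [(0.004, np.float64(0.4), np.float64(-1.6), np.float64(0.7)), (0.01, np.float64(0.2), np.float64(-1.3), np.float64(-0.3)), (0.015, np.float64(0.3), np.float64(-1.1), np.float64(-0.6)), (np.float64(0.017), np.float64(0.4), np.float64(-0.2), np.float64(0.3)), (np.float64(0.019), np.float64(1.3), np.float64(-1.0), np.float64(0.4)), (np.float64(0.021), np.float64(-3.3), np.float64(-1.4), np.float64(6.0))]
3 depth 0.04100000000000002 axial 6.303317684941004 t 21.4583 [(0.004, np.float64(0.2), np.float64(0.9), np.float64(0.6)), (0.01, np.float64(0.2), np.float64(-0.0), np.float64(-0.7)), (0.015, np.float64(0.1), np.float64(0.2), np.float64(-0.5)), (np.float64(0.017), np.float64(-0.6), np.float64(0.5), np.float64(0.1)), (np.float64(0.019), np.float64(0.6), np.float64(0.3), np.float64(0.2)), (np.float64(0.021), np.float64(0.3), np.float64(0.7), np.float64(-0.5)), (np.float64(0.023), np.float64(1.1), np.float64(0.7), np.float64(0.0)), (np.float64(0.025), np.float64(-0.2), np.float64(-0.1), np.float64(0.9)), (np.float64(0.027), np.flo
[... 1205 characters left out ...]
(0.0), np.float64(-1.0), np.float64(0.3)), (np.float64(0.029), np.float64(0.4), np.float64(0.1), np.float64(0.6)), (np.float64(0.031), np.float64(-0.3), np.float64(-0.2), np.float64(0.3)), (np.float64(0.033), np.float64(-0.3), np.float64(0.6), np.float64(0.0)), (np.float64(0.035), np.float64(-0.7), np.float64(-0.1), np.float64(0.4)), (np.float64(0.037), np.float64(-0.0), np.float64(1.3), np.float64(0.6)), (np.float64(0.039), np.float64(0.3), np.float64(-0.1), np.float64(0.9)), (np.float64(0.041), np.float64(-2.8), np.float64(1.0), np.float64(6.6))]
[[255.30167123 155.6950264 ]
 [ 52.4955288  148.29303315]
 [117.74292854 147.45886224]
 [185.82128901 146.95055611]
 [255.30256207 146.7680927 ]]
```

Run:
```python
from h import *
def blob(c,x,y,r=9):
    g=cv2.cvtColor(c["image"],cv2.COLOR_RGB2GRAY)[y-r:y+r+1,x-r:x+r+1].astype(float)
    ys,xs=np.nonzero(g<.6*np.median(g)); return (xs.mean()+x-r,ys.mean()+y-r),len(xs)
p,n=blob(np.load("wa2.npz"),252,133); H=cast(np.load("wa2.npz"),[p],.072)[0]; print(p,n,H)
p2,n=blob(np.load("wa.npz"),252,186); print(p2,n,cast(np.load("wa.npz"),[p2],.072)[0])
manip.servo_line(tcp_probe(3,-.04),rate=.25)
manip.move_to(tcp_home(.08),rv(GR)); manip.hold(.15)
c=shot("wrist","wh");print(manip.get_time(),"tip pred",proj(c,[(*A,.092)]),"hole",proj(c,[H]))
cv2.imwrite("pics/wh_c.png",cv2.resize(c["image"][90:220,190:320,::-1],(520,520),interpolation=cv2.INTER_CUBIC))
```

```text
(np.float64(251.6857142857143), np.float64(132.9142857142857)) 70 [0.51996868 0.32764814 0.072     ]
(np.float64(252.37681159420288), np.float64(186.02898550724638)) 69 [0.51929309 0.32750856 0.072     ]
29.5167 tip pred [[253.81385258 155.97845806]] hole [[250.7893172  143.79592647]]
```

View pics/wh_c.png

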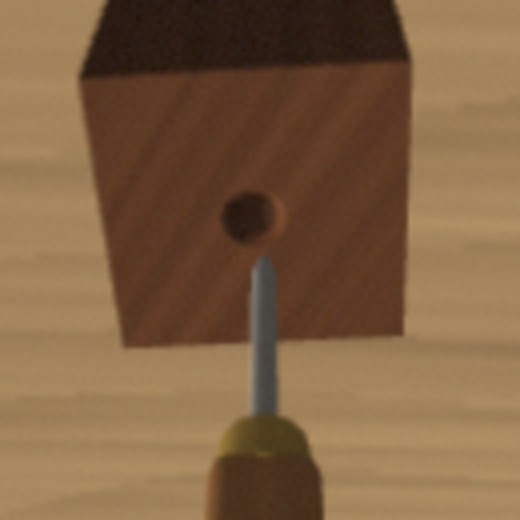

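Run:
```python
from h import *
c=np.load("wh.npz")
t=cast(c,[(255.7,154.7)],.092)[0]; h=cast(c,[(253.5,144.5)],.072)[0]
d=(h-t)*[1,1,0]; print(t,h,d)
f0=np.array(manip.get_contact_force())
for z in (.055,.04,.025,.012,.005,.002,.0,-.001):
    manip.servo_line(tcp_home(z)+d,rate=.1 if z>.01 else .05); f=np.array(manip.get_contact_force())-f0; print(z,f.round(1))
    if np.linalg.norm(f)>(6 if z<.01 else 4): break
c=shot("wrist","wh2"); print(manip.get_time())
cv2.imwrite("pics/wh2_c.png",cv2.resize(c["image"][60:320,120:390,::-1],(540,520)))
```

```text
[0.52080722 0.32323087 0.092     ] [0.51931289 0.32517087 0.072     ] [-0.00149433  0.00194    -0.        ]
0.055 [-0.7  0.9  0.4]
0.04 [-0.5  0.8  0.7]
0.025 [-0.4  1.6 -0.6]
0.012 [-0.6  0.7  0.4]
0.005 [-0.2  0.6  0.8]
0.002 [0.  0.8 0.5]
0.0 [-0.2  1.4  3.6]
-0.001 [-1.7  0.1 10. ]
31.8917
```

View pics/wh2_c.png

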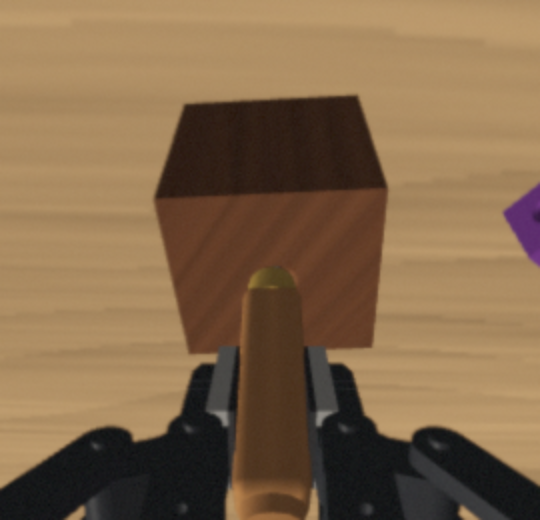

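```bash
cat >> h.py <<'E'
GH=.033
PL=tilt(GT,BY)
def tcp_foot(i,out): return MOUTH[i]+AX*(GH-.040+out)-.003*PR[:,2]
def tcp_stud(k,lift,off=(0,0)): return np.array([STUD[k][0]+off[0],STUD[k][1]+off[1],.018+GH+lift])-.003*PL[:,2]
def pick(i):
    manip.move_to(tcp_foot(i,.07),rv(PR)); manip.command_gripper(.050)
    manip.servo_line(tcp_foot(i,0),rv(PR),rate=.15); f=manip.get_contact_force(); manip.command_gripper(0,50)
    print("pick",i+1,manip.get_width(),f,manip.get_time())
    manip.servo_line(tcp_foot(i,.05),rate=.12)
    p=np.array(manip.get_position()); manip.servo_line(p+[0,0,.05],rate=.25)
E
python3 - <<'E'
from h import *
p=np.array(manip.get_position()); manip.command_gripper(.06)
manip.servo_line(p-.10*GR[:,2],rate=.2)
pick(3)
for k in (1,0):
    manip.move_to(tcp_stud(k,.065),rv(PL)); manip.hold(.15); c=shot("wrist",f"ws{k}")
    z0=.018+.065; ez=np.array([0,0,1]);ex=np.array([np.cos(BY),np.sin(BY),0]);ey=np.array([-ex[1],ex[0],0])
    S=np.array([*STUD[k],0])
    print(k,"tip",proj(c,[S+ez*.048]),"base",proj(c,[S+ez*.018]),"foot bottom edge(+x)",proj(c,[S+ez*z0+ex*.017+ey*.017*s for s in(1,-1)]))
    print("foot top corners",proj(c,[S+ez*(z0+.04)+ex*.017*a+ey*.017*s for a in(1,-1) for s in(1,-1)]))
print(manip.get_width(),manip.get_time())
o=[cv2.resize(np.load(f"ws{k}.npz")["image"][70:270,190:323,::-1],(399,600),interpolation=cv2.INTER_CUBIC) for k in(0,1)]
cv2.imwrite("pics/ws.png",cv2.hconcat(o))
E
```

```text
pick 4 0.03318588758247235 [-0.32793899 -0.38930049  0.05567852] 35.825
1 tip [[257.41219806 185.43437372]] base [[257.19635207 162.7470905 ]] foot bottom edge(+x) [[228.89950715 199.34313122]
 [286.93345847 199.3750033 ]]
foot top corners [[222.50317592 254.95341784]
 [294.54464211 254.95613674]
 [227.45913651 292.60441746]
 [288.54801494 292.5898507 ]]
0 tip [[255.30937553 187.90465651]] base [[255.28521899 165.16336252]] foot bottom edge(+x) [[226.57501361 202.18407779]
 [284.09604867 202.14321296]]
foot top corners [[219.76391311 257.73179424]
 [291.03038398 257.66131608]
 [225.13341837 294.72056056]
 [285.67789276 294.64977963]]
0.03301209515344065 38.7083
```

View pics/ws.png

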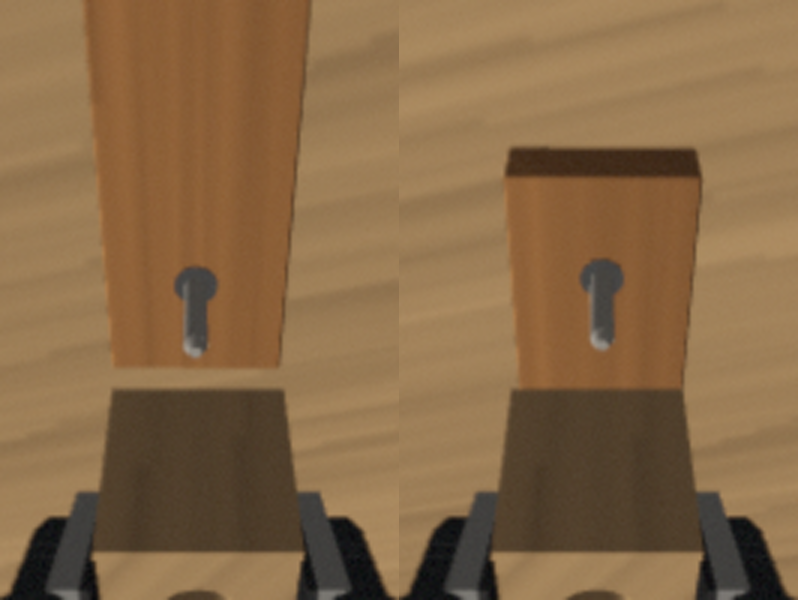

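Run:
```python
from h import *
print((np.array(manip.get_position())-tcp_stud(0,.065))*1000, manip.get_time())
for k in(0,1):
    c=np.load(f"ws{k}.npz"); m=np.load("wb.npz")["mount"]; T=c["T"]@np.linalg.inv(m)
    print((T[:3,3]-tcp_stud(k,.065))*1000, np.degrees(rv(T[:3,:3].T@PL)))
    px=[[(255,186.7),(255,165)],[(257,183.7),(257.3,162)]][k]
    print("stud meas-minus-model mm",(cast(c,px[:1],.048)[0][:2]-STUD[k])*1000,(cast(c,px[1:],.018)[0][:2]-STUD[k])*1000)
    # foot bottom-edge centre in tool frame: at z given, vs model
    e=cast(c,[(256.2,199.7)],T[2,3]+.003*PL[2,2]-GH)[0]-(T[:3,3]+.003*PL[:,2]); ex=np.array([np.cos(BY),np.sin(BY)]);print("edge along/across mm",e[:2]@ex*1000-17,e[:2]@[-ex[1],ex[0]]*1000)
```

```text
[ 1.30501566 -0.29093731  0.16698213] 38.7083
[ 1.85112376 -0.36457697  0.42291763] [ 0.04753765 -0.1345088   0.00110448]
stud meas-minus-model mm [ 1.14405692 -0.03372185] [0.20855646 0.19147728]
edge along/across mm 0.4109033696285955 -0.5655965243093818
[0.12784917 1.5411544  0.46649463] [ 0.01921736 -0.01487143  0.06790312]
stud meas-minus-model mm [ 1.61973037 -0.0600672 ] [ 0.68415565 -0.2412827 ]
edge along/across mm 0.3666174553459278 -0.5188825144207478
```

```bash
cat >> h.py <<'E'
def place(k,off):
    manip.servo_line(tcp_stud(k,.036,off),rv(PL),rate=.12); manip.hold(.25)
    f0=np.array(manip.get_contact_force()); ok=True
    for z in (.030,.026,.020,.014,.008,.004,.002,.0005,-.0005,-.0015):
        manip.servo_line(tcp_stud(k,z,off),rate=.08); f=np.array(manip.get_contact_force())-f0; print(z,f.round(1))
        if z>.004 and np.linalg.norm(f)>10: ok=False; break
        if f[2]>5: break
    if ok:
        manip.command_gripper(.055); manip.servo_line(np.array(manip.get_position())-.11*PL[:,2],rate=.2)
    print("placed" if ok else "BLOCKED",k,manip.get_time()); return ok
E
python3 - <<'E'
from h import *
print(place(0,(.0003,.0005)))
E
```

```text
0.03 [-0.5 -1.8 -0.3]
0.026 [-0.4 -1.7  1.4]
0.02 [ 1.  -1.1  0.3]
0.014 [ 0.1 -1.8 -0. ]
0.008 [ 0.4 -2.   0.3]
0.004 [-1.3 -1.  -0.8]
0.002 [ 0.5 -1.7 -0.8]
0.0005 [0.3 0.2 5.2]
placed 0 42.3917
True
```

Run:
```python
from h import *
pick(2)
manip.move_to(tcp_stud(1,.065),rv(PL))
ok=place(1,(.0007,.0004))
if ok:
    manip.move_to((.42,-.2,.33),rv(down(0))); manip.hold(.1)
    c=shot("wrist","fw"); s=shot("top","ft")
    print(manip.get_time())
    g=lambda i,a,b,x,y:cv2.resize(i[a:b,x:y,::-1],(400,300))
    S=shot("side","fs")
    o=np.vstack([np.hstack([g(c["image"],0,384,0,512),g(s["image"],150,270,110,270)]),np.hstack([g(s["image"],150,270,270,430),g(S["image"],100,340,130,450)])])
    cv2.imwrite("pics/final.png",o)
```

```text
pick 3 0.03316345177500209 [-0.64309513 -0.27871664  0.51029443] 44.525
0.03 [ 0.1 -0.1 -0.6]
0.026 [ 0.1 -0.7  0. ]
0.02 [0.2 0.3 0.8]
0.014 [-0.3  1.1 -0.1]
0.008 [ 0.  -0.7 -0.1]
0.004 [ 1.   0.1 -0.9]
0.002 [ 0.3  0.  -0.9]
0.0005 [0.3 1.  4.6]
-0.0005 [-0.6  1.4 10.2]
placed 1 50.5083
51.875
```

Run:
```python
from h import *
a=np.load("top0.npz")["image"].astype(int); b=np.load("ft.npz")["image"].astype(int); d=np.abs(a-b).max(2)
for n,(x0,x1,y0,y1) in dict(awl=(120,165,190,232),feet12=(222,267,185,218),feet34=(268,316,185,222),mug=(155,190,132,178),bowl=(230,270,110,148),jar=(332,356,128,153)).items():
    print(n,(d[y0:y1,x0:x1]>40).sum())
# feet tops on the studs: dark bore in the wrist view (stud inside) and top-face outline
c=np.load("fw.npz"); hsv=cv2.cvtColor(c["image"],cv2.COLOR_RGB2HSV)
for k in(0,1):
    S=np.array([*STUD[k],0]);ex=np.array([np.cos(BY),np.sin(BY),0]);ey=np.array([-ex[1],ex[0],0])
    q=proj(c,[S+[0,0,.058]+ex*.017*i+ey*.017*j for i,j in((1,1),(1,-1),(-1,-1),(-1,1))])
    m=np.zeros(d.shape,np.uint8); cv2.fillPoly(m,[q.round().astype(int)],1)
    ring=cv2.dilate(m,np.ones((9,9)))-cv2.dilate(m,np.ones((3,3)))
    print(k,q.round().tolist(),"in",cv2.mean(c["image"],m)[:3],"ring",cv2.mean(c["image"],ring)[:3])
    u,v=proj(c,[S+[0,0,.058]])[0].astype(int); G=cv2.cvtColor(c["image"],cv2.COLOR_RGB2GRAY)
    print(G[v-26:v+27:3,u-26:u+27:3])
```

```text
awl 0
feet12 0
feet34 174
mug 0
bowl 0
jar 0
0 [[303.0, 123.0], [326.0, 128.0], [319.0, 151.0], [297.0, 146.0]] in (148.61577181208054, 118.88926174496645, 82.00335570469798) ring (142.44202898550725, 105.37681159420289, 67.29468599033817)
[[122 120 120 119 110 103 101 101 103  98 100 100  97  96  98 112 121 120]
 [114 117 116 110 102 103  98 101 103 102 100 101  94  99 100 118 119 121]
 [123 122 123 104 103 104  98 101 100 101 103  97  95  99 107 125 126 124]
 [128 129 130 105 104 102  99 103  97  99 102  93  97  99 117 130 129 129]
 [123 125 123 112 104 126 115 111  98 100 100  94  99  99 127 129 131 131]
 [126 126 113 104 107 127 129 122 129 128 114 103  97 102 125 127 127 129]
 [129 128 104 103 116 123 124 130 131 127 128 121 127 128 126 126 127 127]
 [122 117 112 103 125 125 132 131 128 127 124 127 130 127 120 120 120 121]
 [125 121 104 105 125 130 130 126 114 129 149 129 127 125 125 124 126 126]
 [128 110 103 109 126 129 128 119 118 110 145 128 120 128 128 131 128 130]
 [123 100 103 121 127 129 123 125  84  99 129 119 123 123 124 123 125 125]
 [125 113 102 105 126 123 129 128 1
[... 1329 characters left out ...]
128 126 121 121 123 121]
 [122 110 104 125 127 129 130  85 108 135 153 131 124 122 126 125 126 124]
 [104 102 108 125 127 130 123 108 120 128 135 124 120 122 124 126 124 126]
 [103 101 118 124 130 123 125 128 121 128 123 120 125 125 123 123 125 123]
 [111 102 125 125 123 127 130 130 128 122 119 125 127 122 122 120 120 119]
 [100 105 125  99  99 109 119 127 121 119 125 128 125 126 126 126 124 126]
 [100 108 100  96  99 101  95  95  96 109 122 121 134 134 135 135 135 133]
 [ 99 106  98  98 100  96  94  95  97  97  96 129 137 137 138 138 137 137]
 [103 105  98  99  98  93  99  97  97  96  95 128 128 130 128 136 137 137]
 [105 102  99  98  95  95  99  93  94  95 106 126 128 125 125 125 125 125]]
```

```bash
python3 -c "
from h import *
print(manip.get_time(),manip.sign_off())"
```

```text
the job is handed in; nothing more can be done
51.925 None
```

Job handed in at 51.9 s, verdict not shown: probing in order found recesses 1–2 blind and 3–4 through, the awl is back home, feet 4 and 3 are down on studs 1 and 2 (by contact force and wrist-image values), and before/after top images show the awl, feet 1–2, mug, bowl and jar unmoved.

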